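Close the chip test fixture

TASK

Close the chip test fixture: fetch the loose lid by its bar handle and lay it lengthwise between the fixture's two side fences, a little towards one end, so that it covers the hidden locating pin and rides up on it, then slide it along the fences until it drops over the pin. Then press the lid fully down against the sprung contacts and finish while still holding it pressed down with the gripper: do not let go. Leave the other things on the table where they are.

Things in the scene. Friction and masses are not known exactly. Their poses are not given: they have to be found in the camera images.
- lid: the loose lid: aluminium slab 120 mm (its x) by 70 mm (its y) by 18 mm, about 0.4 kg, lying on the table, with a black bar handle across its top. In the middle of the underside, unseen, is a blind slot for the pin, 15 mm along x, 18 mm along y, 15 mm deep. Either way round fits. Origin: centre of the underside
- lid_handle (a point): the centre of the top of the lid's bar handle, 48 mm above the lid's origin; the bar is 14 mm thick along the lid's x, 50 mm long along y and 30 mm high. Axes as the lid's
- fixture: the fixture, dark steel, bolted down: a block 210 mm (its x) by 98 mm (its y) with a flat deck 24 mm above the table and a fence along each long side, 12 mm thick, rising 22 mm above the deck; 74 mm clear between the fences, ends open, so the lid slides along x. Origin: centre of the underside, on the table
- deck (a point): middle of the deck's top. On the deck's centreline, clamped somewhere within 18 mm of this point along x (it varies, not reported), stands a round steel pin, 10 mm across, 13 mm high. A lid over it but off its slot rides on it and, let go, tips its far end down to the deck; when slot meets pin it drops onto the contacts, and the pin then stops it sliding on. Axes as the fixture's
- contacts (a joint): sprung contacts: two brass strips on the deck, 60 mm along the fixture's x, 16 mm wide, 22 mm either side of the centreline, 5 mm high. Value: how far they are pressed in, 0 (up) to 0.005 m (flush with the deck). They start to yield at 6 N and are flush at 13.5 N, more than the lid's weight: 8 to 11 N must be added on the lid
- small_cover: a bystander: the cover of another fixture, aluminium, 52 x 52 x 12 mm with a round black knob 18 mm across and 20 mm high; origin: centre of its underside
- objective: a bystander: a standing steel microscope objective, 32 mm across, 46 mm high; origin: centre of its foot
- chip_case: a bystander: flat black and grey chip case, 80 x 80 x 19 mm, with a latch on one side; origin: centre of its underside
- positioner: a bystander: black probe positioner, base 60 x 60 mm, 90 mm high, a thin probe arm reaching 75 mm to its -x; origin: centre of its underside
- driver: a bystander: black screwdriver, 160 mm long, lying along its x axis, about 25 mm thick; origin: underside of it
- mouse: a bystander: black computer mouse, about 85 x 60 mm, 30 mm high; origin: underside of it
There are look-alikes about, which are no part of the job. There is more than one size of the lid; the job needs the smallest. Leave any orange look-alike of the fixture alone.

How it is judged:
By the outcome, as a careful person would: the job done as asked, in the order asked, and still so for the second after the job is handed in, while the arm keeps its last pose, push and grip.
It also fails if it takes over 51 s, if anything falls off the work surface, if the arm or the gripper's body presses on something with over 40 N, if the wrist force passes 120 N, or if a joint passes its speed limit or range.

ROBOT

A 6-joint arm with a two-finger parallel gripper is mounted at the origin on the work surface. World frame = base frame: x ahead of the robot, y to its left, z up, the work surface at z = 0. Lengths are in m, angles in rad, forces in N, time in s.
With the tool pointing down it reaches from about 0.225 to 0.875 m from the base axis. Payload 3.4 kg.
Tool frame: the origin (TCP) lies at the very end of the fingers, on their centre line; the grasp point (between the pads) lies behind it (manip.grasp_offset is the z of the grasp point in the tool frame, in m); z points along the fingers, y is the line along which they close (so a half turn about z gives the same grasp; the last joint's range is limited). The gripper opens to 85 mm and grips with 20 to 120 N. Pads are 22 mm wide; open, the fingers measure 114 mm over their backs; the gripper's body (76 mm by 85 mm) begins 54 mm behind the grasp point. The pads swing forward as they close: fully open they stand 13 mm farther back than shut.
Start: joints at [1.177, 0.276, 1.505, -0, 1.361, -0.121], TCP at [0.155, 0.554, 0.231] pointing down, gripper open.
Joint ranges: [-2.89, 2.89], [-0.75, 2.08], [0.22, 2.7], [-1.18, 4.32], [0.11, 2.71], [-2.7, 2.7]. Speed limits (rad/s): [2.57, 2.57, 3.14, 3.14, 3.14, 3.14].

INTERFACE

Orientations are given as a unit quaternion [w, x, y, z].
In Python, from rig import manip gives the robot as it stands.
- The arm moves only by the shell command python3 -m pendant 'ROWS' [FORCE]. ROWS is JSON, a list of rows, each an object of numbers: "dx", "dy", "dz": the shift along the tool's x, y, z in m; "rx", "ry", "rz": the turn, a rotation vector about the tool's x, y, z in degrees; "hand": the finger opening in m, from 0 to 0.0854. In form: [{"dx": .., "dy": .., "dz": .., "rx": .., "ry": .., "rz": .., "hand": ..}, ...]. A call has 1 to 12 rows; each row shifts and turns the commanded pose from where the row before left it, along the tool's axes as they then stand; what a row does not reach is not made up. A row lasts 1/12 s, in which the tool goes at most 41.7 mm and 7.16 degrees, less where a joint would pass 70% of its speed; a pose out of reach is approached as far as the arm can. A call is refused whole if a number of a shift passes 0.0417 or a number of a turn 7.16, either way. A call with a gripper value outside its range is refused whole. The fingers move at their own pace and stop on an object; FORCE is the grip in N (left out, the last holds). Time passes only in rows, so rows that do not move let the fingers close. It gives the time, the measured TCP pose, the force, the opening and the grip force at its end, in the units of the state.
- manip.get_state(): the state, without advancing time (a new reading comes with each control period).
- manip.get_image(name): name is "scene" or "top" or "wrist"; returns a dict with "frame" (480x640x3 uint8, red, green, blue), "fx", "fy", "cx", "cy" (pixels), "distortion" ([k1, k2, p1, p2, k3] as OpenCV has them; the pictures are not rectified), "position" and "attitude" of the camera in the world; the wrist camera has in their place "mount" (4x4, takes a point from camera to tool coordinates, whose origin is the TCP and whose axes are the flange's). Camera axes: x right, y up, looking along -z (the intrinsics and any distortion apply to the point x, -y, -z); pixel columns grow to the right and rows downward; lengths in m; the calibration is good to about 2 mm. A picture is of the moment at which its call begins: read the wrist's pose just before it. There is no depth.
- manip.sign_off(): hands the job in; it is judged then, once.
The state is a dict: "clock": time; "qpos": joint angles; "qd": joint speeds; "effort": joint torques, N m; "position": TCP position; "ee_rot": TCP orientation; "contact_force": force on the tool from outside, world axes, zero at the start; "moment": the same for the moment, N m; "width": finger opening in m; "gripper_force": force on a finger pad.
Only numpy, scipy, OpenCV 4.12 (cv2) and the standard library are available. Lean on these libraries where they do the work, as an engineer would, in place of code of your own. Each camera call takes 0.05 s, during which the arm holds its last target. There are 200 camera calls.

## Working session

There is one attempt and no reset: what is moved stays moved. The work goes in short steps, Python scripts to look and compute and a shell command to move; the robot and the scene stay as the last step left them, time stands still between calls to the robot, and variables do not carry over. Pictures are saved under pics/ and viewed, at most 10 in all, crops included, and the job is handed in when it is done.

```bash
ls; mkdir -p pics; cat > h.py <<'E'
import numpy as np, cv2, json
from rig import manip
from scipy.spatial.transform import Rotation as R
def rot(q): return R.from_quat([q[1],q[2],q[3],q[0]]).as_matrix()
def snap(name):
    s=manip.get_state(); im=manip.get_image(name)
    if 'mount' in im:
        T=np.eye(4);T[:3,:3]=rot(s['ee_rot']);T[:3,3]=s['position']
        M=T@np.array(im['mount']);im['R']=M[:3,:3];im['p']=M[:3,3]
    else:
        a=np.array(im['attitude']);im['R']=rot(a) if a.size==4 else a;im['p']=np.array(im['position'])
    im['K']=np.array([[im['fx'],0,im['cx']],[0,im['fy'],im['cy']],[0,0,1.]])
    return im
def ray(im,uv,z):
    u=cv2.undistortPoints(np.array(uv,float).reshape(-1,1,2),im['K'],np.array(im['distortion'],float)).reshape(-1,2)
    d=np.c_[u[:,0],-u[:,1],-np.ones(len(u))]@im['R'].T
    return im['p']+d*((z-im['p'][2])/d[:,2])[:,None]
def proj(im,P):
    c=(np.array(P,float).reshape(-1,3)-im['p'])@im['R']
    c=c*[1,-1,-1]
    return cv2.projectPoints(c,np.zeros(3),np.zeros(3),im['K'],np.array(im['distortion'],float))[0].reshape(-1,2)
def save(im,f): cv2.imwrite('pics/'+f,im['frame'][:,:,::-1])
E
python3 - <<'E'
from h import *
for n in ('top','scene'):
    im=snap(n);save(im,n+'1.png');print(n,im['p'],im['R'].round(2).tolist(),im['fx'],im['distortion'])
s=manip.get_state();print(s, manip.grasp_offset)
E
```

```text
pics
top [0.32165605 0.09642645 1.15962446] [[0.01, 0.98, -0.19], [-1.0, 0.01, -0.01], [-0.01, 0.19, 0.98]] 548.874449731301 [-0.15212492  0.          0.          0.          0.        ]
scene [ 1.09161692 -0.67434884  1.02911703] [[0.8, -0.44, 0.42], [0.61, 0.57, -0.56], [0.01, 0.7, 0.72]] 604.7377429620387 [-0.01036438  0.          0.          0.          0.        ]
{'clock': 0.1, 'qpos': array([ 1.17699294e+00,  2.76525397e-01,  1.50600459e+00,  2.74840384e-05,
        1.36070037e+00, -1.20977583e-01]), 'qd': array([-5.44843965e-04, -2.77192759e-04, -2.56099850e-03, -1.06470035e-03,
       -3.98765409e-05,  1.34238597e-03]), 'effort': array([ 2.73140271e-03, -4.17707455e+01, -2.46402311e+01, -1.68760985e-04,
        5.69779470e-03, -7.27724142e-06]), 'position': array([0.154738  , 0.55330124, 0.23053061]), 'ee_rot': array([-2.21440167e-04,  1.35993029e-01,  9.90709456e-01, -7.88456816e-04]), 'contact_force': array([ 0.56698407, -0.39898518,  0.22185483]), 'moment': array([0.00395563, 0.0513476 , 0.04046372]), 'gripper_force': 0.0, 'width': 0.08526220332909161} -0.0187
```

View pics/top1.png

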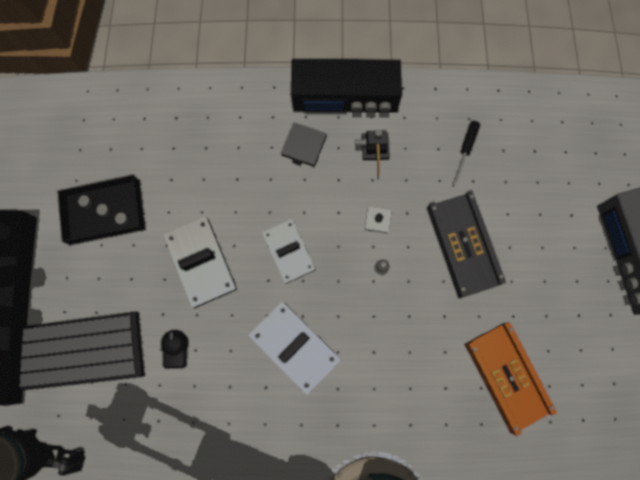

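View pics/scene1.png

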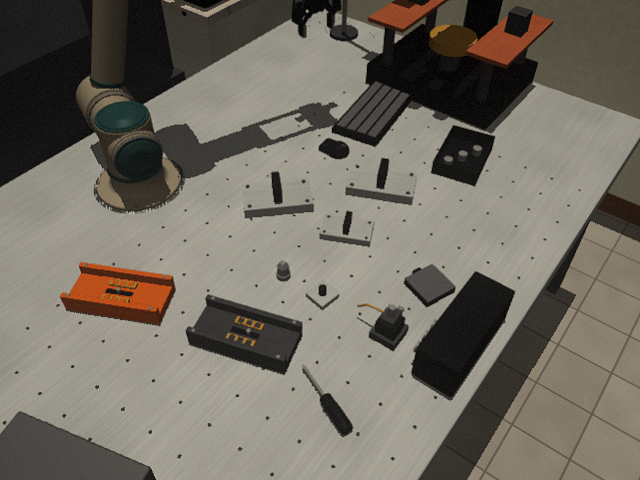

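The top view shows the smallest lid at about (289,251), with its handle at (288,249). The dark fixture is at (466,244), with the pin seen near (465,240), and the orange look-alike is at (511,378). The larger lids are at (200,262) and (295,347).

```bash
python3 - <<'E'
from h import *
im=snap('top');f=im['frame'];hsv=cv2.cvtColor(f,cv2.COLOR_RGB2HSV);g=f.max(2)
def rect(m,uv,z,name):
    n,l,st,c=cv2.connectedComponentsWithStats(m.astype(np.uint8))
    k=l[uv[1],uv[0]]
    mm=(l==k).astype(np.uint8)
    cs=max(cv2.findContours(mm,0,cv2.CHAIN_APPROX_NONE)[0],key=cv2.contourArea)
    P=ray(im,cs.reshape(-1,2),z)[:,:2].astype(np.float32)
    (c,w,a)=cv2.minAreaRect(P); 
    print(name,st[k],np.round(c,4),np.round(w,4),round(a,1))
    return np.array(c),w,a
print(f[251-14,280],f[240,255],f[244,445],f[249,288])
for t in (170,180,190): 
    roi=np.zeros_like(g);roi[212:292,255:325]=1
    try: rect((f.min(2)>t)&(roi>0),(280,262),.018,'lid%d'%t)
    except Exception as e: print(e)
for t in (60,80,100): 
    rect(g<t,(288,249),.048,'handle%d'%t)
    roi=np.zeros_like(g);roi[180:305,415:515]=1
    m=cv2.morphologyEx(((g<t)&(roi>0)).astype(np.uint8),cv2.MORPH_CLOSE,np.ones((25,25)))
    rect(m,(440,220),.046,'fix%d'%t)
a=f[180:310,405:525];b=f[210:295,250:330]
cv2.imwrite('pics/c1.png',np.hstack([cv2.resize(a,(480,520),interpolation=2),cv2.resize(b,(320,520*1),interpolation=2)])[:,:,::-1])
E
```

```text
[154 157 152] [132 130 124] [55 53 53] [42 41 41]
lid170 [     0      0    640    480 307200] [0.6123 0.1274] [1.172  1.6698] 0.1
lid180 [     0      0    640    480 307200] [0.6123 0.1274] [1.172  1.6698] 0.1
lid190 [     0      0    640    480 307200] [0.6123 0.1274] [1.172  1.6698] 0.1
handle60 [277 243  22  14 139] [0.5312 0.1791] [0.0134 0.0445] 25.3
fix60 [ 428  193   76  105 4441] [ 0.5454 -0.1888] [0.2043 0.1024] 17.8
handle80 [277 242  22  15 167] [0.531  0.1795] [0.0154 0.0471] 25.7
fix80 [ 427  191   78  107 4786] [ 0.5464 -0.1894] [0.2072 0.1064] 17.8
handle100 [276 241  24  17 197] [0.5313 0.1796] [0.0178 0.0491] 25.3
fix100 [ 426  180   86  119 5790] [ 0.566  -0.2002] [0.2537 0.1573] 11.3
```

View pics/c1.png

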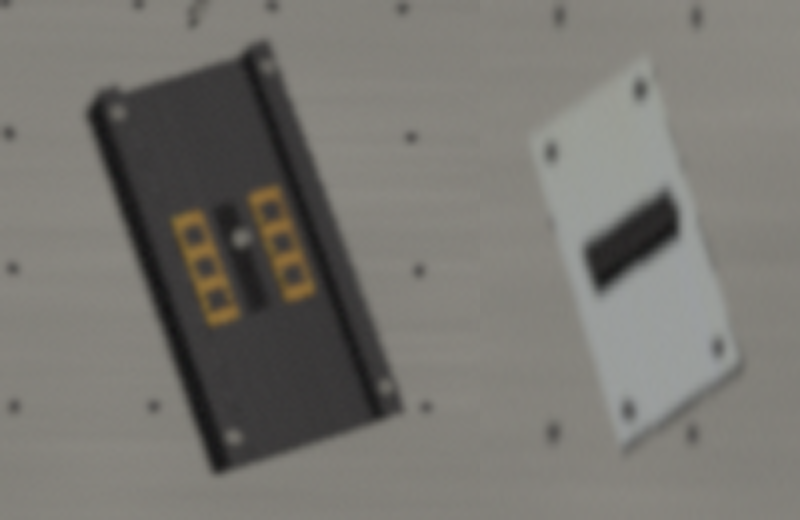

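The crop shows the fixture between its fences, with brass contacts and a grey pin at about (465.2,239.5) in the full picture. The lid is on the right, with its handle across it. I'll move above the lid.

```bash
python3 -m pendant '[{"dx":-0.033,"dy":-0.0185,"hand":0.085},{"dx":-0.033,"dy":-0.0185},{"dx":-0.033,"dy":-0.0185},{"dx":-0.033,"dy":-0.0185},{"dx":-0.033,"dy":-0.0185},{"dx":-0.033,"dy":-0.0185},{"dx":-0.033,"dy":-0.0185},{"dx":-0.033,"dy":-0.0185},{"dx":-0.033,"dy":-0.0185},{"dx":-0.033,"dy":-0.0185},{"dx":-0.033,"dy":-0.0185},{"dx":-0.033,"dy":-0.0185}]' 60
python3 -m pendant '[{"dx":-0.033,"dy":-0.0185},{"dx":-0.033,"dy":-0.0185},{"rz":7},{"rz":7},{"rz":7},{"rz":7},{"rz":7},{"rz":7},{"rz":7},{"rz":0},{"rz":0}]'
python3 - <<'E'
from h import *
im=snap('wrist');save(im,'w1.png');s=manip.get_state();print(s['position'],s['qpos'],rot(s['ee_rot']).round(3).tolist(),im['p'],im['R'].round(2).tolist())
E
```

```text
[0.15480845 0.55344872 0.23075867] [ 1.17698849e+00  2.76364341e-01  1.50566286e+00  1.08516368e-05
  1.36069192e+00 -1.21031890e-01] [[-0.963, 0.269, -0.0], [0.269, 0.963, -0.001], [0.0, -0.001, -1.0]] [0.07886594 0.57441353 0.37360848] [[0.27, -0.91, -0.3], [0.96, 0.26, 0.08], [-0.0, -0.31, 0.95]]invalid input
invalid input
```

View pics/w1.png

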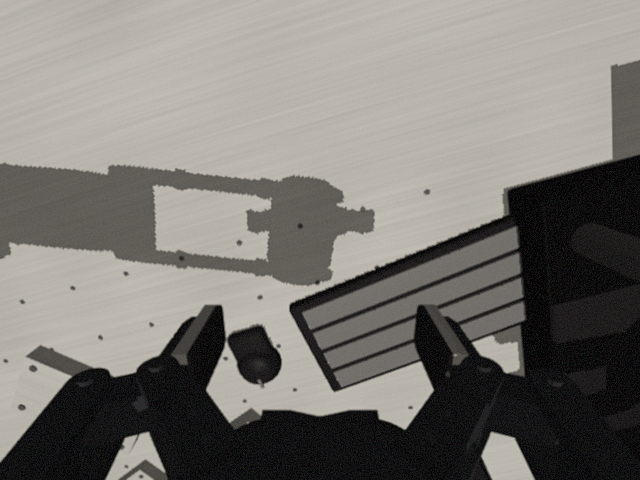

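The wrist picture shows only the start place, with the mouse at about (255,355), because the rows were refused. I'll try rows with all the keys.

```bash
python3 -m pendant '[{"dx":-0.033,"dy":-0.0185,"dz":0,"rx":0,"ry":0,"rz":0,"hand":0.085}]' 60; python3 -m pendant '[{"dx":-0.033,"dy":-0.0185,"dz":0,"rx":0,"ry":0,"rz":0,"hand":0.085}]'
```

```text
clock: 0.28
position: [0.1787, 0.5306, 0.2308]
ee_rot: [-0.002, 0.134, 0.991, 0.002]
contact_force: [1.6, 0.9, 0.4]
width: 0.0848
gripper_force: 0.0
clock: 0.37
position: [0.208, 0.5006, 0.2308]
ee_rot: [-0.0, 0.134, 0.991, -0.0]
contact_force: [1.1, 0.6, 0.3]
width: 0.0854
gripper_force: 0.0
```

```bash
python3 -m pendant '[{"dx":-0.033,"dy":-0.0185,"dz":0,"rx":0,"ry":0,"rz":0,"hand":0.085},{"dx":-0.033,"dy":-0.0185,"dz":0,"rx":0,"ry":0,"rz":0,"hand":0.085},{"dx":-0.033,"dy":-0.0185,"dz":0,"rx":0,"ry":0,"rz":0,"hand":0.085},{"dx":-0.033,"dy":-0.0185,"dz":0,"rx":0,"ry":0,"rz":0,"hand":0.085},{"dx":-0.033,"dy":-0.0185,"dz":0,"rx":0,"ry":0,"rz":0,"hand":0.085},{"dx":-0.033,"dy":-0.0185,"dz":0,"rx":0,"ry":0,"rz":0,"hand":0.085},{"dx":-0.033,"dy":-0.0185,"dz":0,"rx":0,"ry":0,"rz":0,"hand":0.085},{"dx":-0.033,"dy":-0.0185,"dz":0,"rx":0,"ry":0,"rz":0,"hand":0.085},{"dx":-0.033,"dy":-0.0185,"dz":0,"rx":0,"ry":0,"rz":0,"hand":0.085},{"dx":-0.033,"dy":-0.0185,"dz":0,"rx":0,"ry":0,"rz":0,"hand":0.085},{"dx":-0.033,"dy":-0.0185,"dz":0,"rx":0,"ry":0,"rz":0,"hand":0.085},{"dx":-0.033,"dy":-0.0185,"dz":0,"rx":0,"ry":0,"rz":0,"hand":0.085}]'
python3 -m pendant '[{"dx":-0.033,"dy":0,"dz":0,"rx":0,"ry":0,"rz":7,"hand":0.085},{"dx":-0.03,"dy":0,"dz":0,"rx":0,"ry":0,"rz":7,"hand":0.085},{"dx":-0.02,"dy":0,"dz":0,"rx":0,"ry":0,"rz":7,"hand":0.085},{"dx":0,"dy":0,"dz":0,"rx":0,"ry":0,"rz":7,"hand":0.085},{"dx":0,"dy":0,"dz":0,"rx":0,"ry":0,"rz":7,"hand":0.085},{"dx":0,"dy":0,"dz":0,"rx":0,"ry":0,"rz":7,"hand":0.085},{"dx":0,"dy":0,"dz":0,"rx":0,"ry":0,"rz":7,"hand":0.085},{"dx":0,"dy":0,"dz":0,"rx":0,"ry":0,"rz":0,"hand":0.085},{"dx":0,"dy":0,"dz":0,"rx":0,"ry":0,"rz":0,"hand":0.085}]'
python3 - <<'E'
from h import *
im=snap('wrist');save(im,'w2.png');s=manip.get_state();print(s['position'],s['qpos'],rot(s['ee_rot']).round(3).tolist(),im['p'],im['R'].round(2).tolist())
E
```

```text
clock: 1.37
position: [0.531, 0.1783, 0.2312]
ee_rot: [-0.0, 0.136, 0.991, 0.0]
contact_force: [-0.3, 0.9, 0.1]
width: 0.0851
gripper_force: 0.0
clock: 2.12
position: [0.6068, 0.1495, 0.2311]
ee_rot: [-0.0, 0.533, 0.846, -0.0]
contact_force: [0.1, 0.1, 0.4]
width: 0.0853
gripper_force: 0.0
[0.60681724 0.14956172 0.23111489] [ 1.30326971e-01  3.51699723e-01  1.39297309e+00  9.02204089e-05
  1.39725215e+00 -3.15380019e-01] [[-0.431, 0.902, -0.0], [0.902, 0.431, 0.0], [0.0, -0.0, -1.0]] [0.57361404 0.22122184 0.37401947] [[0.9, -0.41, -0.13], [0.43, 0.86, 0.28], [0.0, -0.31, 0.95]]
```

View pics/w2.png

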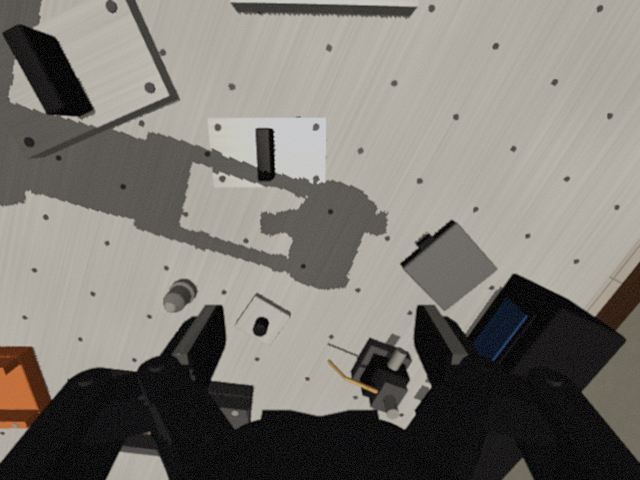

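The wrist view shows the lid with corners at about (208,118), (326,118), (326,187) and (213,187), and the handle at (265,153). They lie square to the tool.

```bash
python3 - <<'E'
from h import *
im=snap('wrist');f=im['frame'];g=cv2.cvtColor(f,cv2.COLOR_RGB2GRAY)
c=np.array([[208,118],[326,118],[326,187],[212,187]],np.float32).reshape(-1,1,2)
c=cv2.cornerSubPix(g,c,(5,5),(-1,-1),(3,50,.01)).reshape(-1,2);print(c)
P=ray(im,c,.018)[:,:2];print(P.round(4),[round(float(np.linalg.norm(P[i]-P[(i+1)%4])),4) for i in range(4)],P.mean(0))
for i,j in((0,1),(3,2)):d=P[j]-P[i];print('ang',np.degrees(np.arctan2(d[1],d[0])))
# handle mask
m=(g<60).astype(np.uint8);m[:,:245]=0;m[:,285:]=0;m[:120]=0;m[186:]=0
cs=max(cv2.findContours(m,0,1)[0],key=cv2.contourArea);b=cv2.boundingRect(cs);print(b,cv2.minAreaRect(cs))
print(proj(im,[.5312,.1794,.048]),'top cam lid')
# contour of top face of handle: use z=.048 points
print(ray(im,[[b[0],b[1]],[b[0]+b[2],b[1]+b[3]]],.048))
# top cam pin
t=snap('top');print('pin',ray(t,[465.2,239.5],.037))
hsv=cv2.cvtColor(t['frame'],cv2.COLOR_RGB2HSV);mm=((hsv[...,0]>12)&(hsv[...,0]<28)&(hsv[...,1]>110)&(hsv[...,2]>80)).astype(np.uint8)
mm[:190]=0;mm[300:]=0;mm[:,:430]=0;mm[:,505:]=0
pts=cv2.findNonZero(mm).reshape(-1,2);Q=ray(t,pts,.029)[:,:2].astype(np.float32);print('brass',len(pts),cv2.minAreaRect(Q))
E
```

```text
[[206.93251 117.94219]
 [325.19357 117.19113]
 [326.      187.     ]
 [212.      187.     ]]
[[0.4643 0.1861]
 [0.5722 0.2381]
 [0.6037 0.175 ]
 [0.493  0.1223]] [0.1197, 0.0705, 0.1226, 0.07] [0.53328259 0.18036815]
ang 25.70512163809198
ang 25.451816819285824
(256, 129, 19, 52) ((265.12127685546875, 154.47265625), (51.32619094848633, 17.09247589111328), 88.60282135009766)
[[260.36120929 155.00445829]] top cam lid
[[0.51845885 0.19951055 0.048     ]
 [0.55358181 0.16270106 0.048     ]]
pin [[ 0.55587674 -0.19259463  0.037     ]]
brass 297 ((0.5488489866256714, -0.1946694254875183), (0.06142497807741165, 0.06126156076788902), 17.87009620666504)
```

```bash
python3 -m pendant '[{"dx":0.0297,"dy":-0.0264,"dz":0,"rx":0,"ry":0,"rz":0,"hand":0.085},{"dx":0.0297,"dy":-0.0264,"dz":0,"rx":0,"ry":0,"rz":0,"hand":0.085},{"dx":0,"dy":0,"dz":0.035,"rx":0,"ry":0,"rz":0,"hand":0.085},{"dx":0,"dy":0,"dz":0.035,"rx":0,"ry":0,"rz":0,"hand":0.085},{"dx":0,"dy":0,"dz":0.035,"rx":0,"ry":0,"rz":0,"hand":0.085},{"dx":0,"dy":0,"dz":0.035,"rx":0,"ry":0,"rz":0,"hand":0.085},{"dx":0,"dy":0,"dz":0.03,"rx":0,"ry":0,"rz":0,"hand":0.085},{"dx":0,"dy":0,"dz":0.022,"rx":0,"ry":0,"rz":0,"hand":0.085},{"dx":0,"dy":0,"dz":0.014,"rx":0,"ry":0,"rz":0,"hand":0.085},{"dx":0,"dy":0,"dz":0,"rx":0,"ry":0,"rz":0,"hand":0.085}]'
python3 - <<'E'
from h import *
im=snap('wrist');save(im,'w3.png');s=manip.get_state();print(s['position'])
E
```

```text
clock: 3.1
position: [0.5312, 0.1801, 0.0222]
ee_rot: [-0.002, 0.534, 0.845, -0.002]
contact_force: [-1.0, 0.6, 0.0]
width: 0.0852
gripper_force: 0.0
[0.53258743 0.18041385 0.02395181]
```

View pics/w3.png

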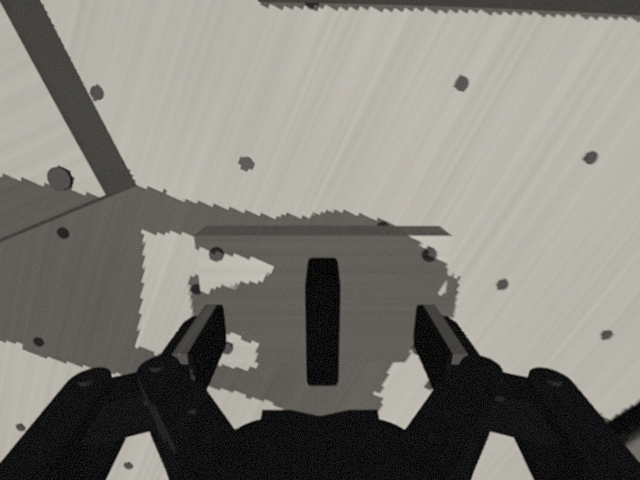

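The bar at (322,258–385) stands midway between the fingers, so I'll close on it.

```bash
python3 -m pendant '[{"dx":0,"dy":0,"dz":0,"rx":0,"ry":0,"rz":0,"hand":0.0},{"dx":0,"dy":0,"dz":0,"rx":0,"ry":0,"rz":0,"hand":0.0},{"dx":0,"dy":0,"dz":0,"rx":0,"ry":0,"rz":0,"hand":0.0},{"dx":0,"dy":0,"dz":0,"rx":0,"ry":0,"rz":0,"hand":0.0},{"dx":0,"dy":0,"dz":0,"rx":0,"ry":0,"rz":0,"hand":0.0},{"dx":0,"dy":0,"dz":0,"rx":0,"ry":0,"rz":0,"hand":0.0},{"dx":0,"dy":0,"dz":0,"rx":0,"ry":0,"rz":0,"hand":0.0},{"dx":0,"dy":0,"dz":0,"rx":0,"ry":0,"rz":0,"hand":0.0}]' 80
cat >> h.py <<'E'
def lidtool(im,s,zb):
    "lid front-edge and bar-end positions along tool x, relative to TCP; zb = lid underside height"
    g=cv2.cvtColor(im['frame'],cv2.COLOR_RGB2GRAY).astype(float)
    Rt=rot(s['ee_rot'])
    def tx(uv,z): return ((ray(im,uv,z)-s['position'])@Rt)[0]
    return g,tx
E
python3 - <<'E'
from h import *
s=manip.get_state();im=snap('wrist');g,tx=lidtool(im,s,0)
print(s['position'],s['width'])
for c in (260,300,380,400): print(c,g[205:265:2,c-2:c+3].mean(1).round().astype(int).tolist())
print(g[370:410:2,318:326].mean(1).round().astype(int).tolist())
print('bar cols',g[265:300,280:360].mean(0).round().astype(int).tolist())
for v,z,n in ((226,0,'low edge'),(235.5,.018,'top edge'),(385,.048,'bar -x end top')):print(n,tx([320,v],z))
E
```

```text
clock: 3.82
position: [0.5339, 0.1806, 0.0262]
ee_rot: [0.0, 0.534, 0.845, 0.0]
contact_force: [-1.1, -0.8, 5.6]
width: 0.0124
gripper_force: 80.7
[0.53385966 0.18058194 0.02616606] 0.01239185358026844
260 [180, 181, 182, 157, 108, 92, 94, 93, 90, 77, 74, 74, 76, 88, 96, 94, 93, 95, 98, 95, 94, 93, 93, 94, 94, 95, 130, 188, 191, 189]
300 [182, 181, 180, 181, 147, 97, 97, 95, 92, 76, 77, 75, 75, 88, 97, 94, 96, 98, 97, 96, 97, 96, 94, 92, 99, 96, 97, 99, 97, 96]
380 [183, 184, 184, 185, 185, 187, 166, 91, 67, 73, 75, 75, 77, 88, 98, 95, 96, 97, 96, 95, 97, 95, 95, 96, 98, 98, 96, 95, 94, 96]
400 [183, 182, 183, 183, 182, 182, 183, 184, 165, 81, 81, 82, 83, 113, 103, 95, 94, 96, 98, 97, 93, 97, 95, 97, 97, 98, 97, 96, 94, 95]
[12, 11, 14, 23, 95, 94, 94, 95, 95, 95, 94, 96, 96, 95, 95, 95, 97, 96, 97, 96]
bar cols [96, 96, 96, 95, 95, 96, 96, 95, 95, 96, 95, 93, 89, 88, 88, 88, 87, 88, 88, 87, 89, 88, 77, 44, 16, 12, 10, 10, 12, 14, 11, 11, 11, 12, 14, 9, 11, 16, 12, 11, 14, 12, 12, 12, 13, 13, 11, 15, 13, 12, 12, 13, 13, 11, 12, 20, 51, 80, 90, 89, 88, 88, 88, 89, 88, 87, 88, 90, 93, 96, 96, 97, 96, 96, 95, 96, 95, 96, 95, 96]
low edge [0.03243726 0.00130439 0.02616041]
top edge [0.03270636 0.00126313 0.00816033]
bar -x end top [-0.02850785  0.00121996 -0.0218276 ]
```

```bash
python3 -m pendant '[{"dx":0,"dy":0,"dz":-0.01,"rx":0,"ry":0,"rz":0,"hand":0.0},{"dx":0,"dy":0,"dz":-0.02,"rx":0,"ry":0,"rz":0,"hand":0.0},{"dx":0,"dy":0,"dz":-0.03,"rx":0,"ry":0,"rz":0,"hand":0.0},{"dx":0,"dy":0,"dz":-0.03,"rx":0,"ry":0,"rz":0,"hand":0.0},{"dx":0,"dy":0,"dz":-0.03,"rx":0,"ry":0,"rz":0,"hand":0.0},{"dx":0,"dy":0,"dz":-0.03,"rx":0,"ry":0,"rz":0,"hand":0.0},{"dx":-0.015,"dy":-0.006,"dz":0,"rx":0,"ry":0,"rz":0,"hand":0.0},{"dx":-0.03,"dy":-0.0105,"dz":0,"rx":0,"ry":0,"rz":0,"hand":0.0},{"dx":-0.03,"dy":-0.0105,"dz":0,"rx":0,"ry":0,"rz":0,"hand":0.0},{"dx":-0.03,"dy":-0.0105,"dz":0,"rx":0,"ry":0,"rz":0,"hand":0.0},{"dx":-0.03,"dy":-0.0105,"dz":0,"rx":0,"ry":0,"rz":0,"hand":0.0},{"dx":-0.03,"dy":-0.0105,"dz":0,"rx":0,"ry":0,"rz":0,"hand":0.0}]'
python3 -m pendant '[{"dx":-0.03,"dy":-0.0105,"dz":0,"rx":0,"ry":0,"rz":0,"hand":0.0},{"dx":-0.03,"dy":-0.0105,"dz":0,"rx":0,"ry":0,"rz":0,"hand":0.0},{"dx":-0.03,"dy":-0.0105,"dz":0,"rx":0,"ry":0,"rz":0,"hand":0.0},{"dx":-0.03,"dy":-0.0105,"dz":0,"rx":0,"ry":0,"rz":0,"hand":0.0},{"dx":-0.03,"dy":-0.0105,"dz":0,"rx":0,"ry":0,"rz":0,"hand":0.0},{"dx":-0.03,"dy":-0.0105,"dz":0,"rx":0,"ry":0,"rz":0,"hand":0.0},{"dx":-0.03,"dy":-0.0105,"dz":0,"rx":0,"ry":0,"rz":0,"hand":0.0},{"dx":-0.03,"dy":-0.0105,"dz":0,"rx":0,"ry":0,"rz":2.5,"hand":0.0},{"dx":-0.02,"dy":-0.007,"dz":0,"rx":0,"ry":0,"rz":2.5,"hand":0.0},{"dx":-0.01,"dy":-0.0035,"dz":0,"rx":0,"ry":0,"rz":2.6,"hand":0.0},{"dx":0,"dy":0,"dz":0,"rx":0,"ry":0,"rz":0,"hand":0.0},{"dx":0,"dy":0,"dz":0,"rx":0,"ry":0,"rz":0,"hand":0.0}]'
python3 - <<'E'
from h import *
im=snap('wrist');save(im,'w4.png');s=manip.get_state();print(s['position'],s['qpos'],rot(s['ee_rot']).round(3).tolist(),s['width'],s['contact_force'])
E
```

```text
clock: 4.87
position: [0.5509, 0.0052, 0.1752]
ee_rot: [-0.0, 0.534, 0.845, -0.0]
contact_force: [1.0, 0.3, -3.2]
width: 0.0125
gripper_force: 79.5
clock: 5.87
position: [0.5794, -0.278, 0.1747]
ee_rot: [-0.001, 0.589, 0.808, 0.0]
contact_force: [-0.0, 0.3, -3.4]
width: 0.0123
gripper_force: 79.5
[ 0.57949535 -0.27713192  0.17481867] [-5.54899787e-01  4.10804363e-01  1.44094596e+00  1.03493968e-03
  1.29192086e+00 -8.66113600e-01] [[-0.306, 0.952, -0.001], [0.952, 0.306, 0.002], [0.002, -0.001, -1.0]] 0.01231106167735595 [ 0.2300532   1.18285854 -3.99099755]
```

View pics/w4.png

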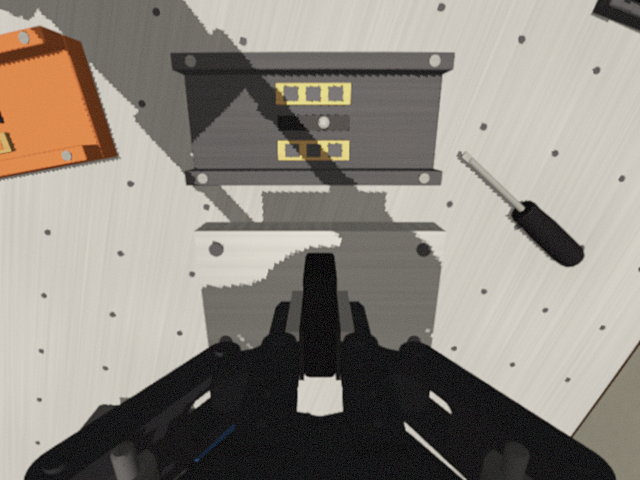

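The wrist view shows the fixture square to the tool: fence screws at (190,61), (434,61), (202,179) and (424,179), and the pin at (323.5,122). The brass strips span 276–351, and the lid's front edge is at row ~231.

```bash
python3 - <<'E'
from h import *
s=manip.get_state();im=snap('wrist');f=im['frame'];g=cv2.cvtColor(f,cv2.COLOR_RGB2GRAY).astype(float);hsv=cv2.cvtColor(f,cv2.COLOR_RGB2HSV)
Rt=rot(s['ee_rot']);tz=s['position'][2]
def T(uv,z): return (ray(im,uv,z)-s['position'])@Rt
m=((hsv[...,0]>18)&(hsv[...,0]<35)&(hsv[...,1]>80)).astype(np.uint8);m[:75]=0;m[170:]=0;m[:,:260]=0;m[:,370:]=0
m=cv2.morphologyEx(m,cv2.MORPH_CLOSE,np.ones((9,17)))
for c in cv2.findContours(m,0,2)[0]:
    if cv2.contourArea(c)>200:
        Q=T(c.reshape(-1,2),.029)[:,:2].astype(np.float32);print('brass',cv2.boundingRect(c),cv2.minAreaRect(Q))
# screws on fence tops, pin
def blob(u,v,r=8):
    p=g[v-r:v+r+1,u-r:u+r+1];t=(p.max()+np.median(p))/2;y,x=np.nonzero(p>t);return u-r+x.mean(),v-r+y.mean()
sc=[blob(*c) for c in((190,61),(434,61),(202,179),(424,179))];S=T(sc,.046);print('screws',S.round(4).tolist(),S.mean(0))
for i,j in((0,1),(2,3)):
    d=S[j]-S[i];print('ang dev deg',np.degrees(np.arctan2(d[0],d[1])))
p=blob(323,122,6);print('pin',p,T(p,.037).round(4))
# fence edges at several columns
for c in (220,390): print(c,[(v,int(x)) for v,x in zip(range(48,80),g[48:80,c-2:c+3].mean(1))],[(v,int(x)) for v,x in zip(range(164,190),g[164:190,c-2:c+3].mean(1))])
for c in (230,290,400): print('lid',c,[(v,int(x)) for v,x in zip(range(218,238),g[218:238,c-2:c+3].mean(1))])
for v in (226,233,240,270): 
    r=g[v,185:215];q=g[v,430:455];print(v,r.astype(int).tolist(),q.astype(int).tolist())
print('lid front',T([[320,223],[195,231],[445,231]],tz-.0082).round(4).tolist(),T([320,222.5],tz-.0262).round(4))
E
```

```text
brass (277, 141, 73, 21) ((0.06504181027412415, -0.004331400617957115), (0.016338832676410675, 0.060947611927986145), 0.02372019924223423)
brass (275, 84, 76, 23) ((0.10874354839324951, -0.004261547699570656), (0.01644155941903591, 0.06048109009861946), 0.03610492870211601)
screws [[0.1313, -0.0945, 0.1292], [0.1311, 0.0859, 0.1291], [0.044, -0.0949, 0.129], [0.0427, 0.0862, 0.1289]] [ 0.08725964 -0.00432727  0.12901595]
ang dev deg -0.07644096904015266
ang dev deg -0.4275277937531638
pin (np.float64(322.7659574468085), np.float64(122.59574468085107)) [[0.0875 0.0039 0.138 ]]
220 [(48, 108), (49, 109), (50, 110), (51, 109), (52, 107), (53, 90), (54, 60), (55, 47), (56, 45), (57, 48), (58, 49), (59, 47), (60, 48), (61, 50), (62, 48), (63, 49), (64, 49), (65, 48), (66, 51), (67, 45), (68, 49), (69, 45), (70, 41), (71, 33), (72, 35), (73, 36), (74, 36), (75, 36), (76, 44), (77, 49), (78, 49), (79, 51)] [(164, 97), (165, 98), (166, 99), (167, 103), (168, 96), (169, 76), (170, 45), (171, 55), (172, 85), (173, 102), (174, 104), (175, 101), (176, 101), (177, 103), (178, 103), (179, 103), (1
[... 2015 characters left out ...]
 202, 203, 202, 204, 206]
240 [204, 204, 202, 203, 209, 204, 201, 202, 202, 203, 208, 211, 209, 211, 211, 212, 213, 210, 214, 212, 210, 211, 211, 213, 211, 212, 213, 211, 214, 214] [212, 210, 213, 213, 213, 212, 210, 212, 211, 211, 210, 211, 211, 211, 208, 203, 201, 202, 203, 204, 204, 207, 207, 204, 203]
270 [202, 199, 199, 199, 199, 196, 200, 204, 206, 206, 205, 205, 204, 203, 207, 207, 206, 206, 206, 206, 207, 207, 206, 208, 207, 207, 207, 207, 207, 207] [112, 116, 112, 108, 111, 115, 113, 110, 106, 109, 133, 180, 206, 206, 207, 203, 198, 199, 202, 206, 205, 204, 204, 203, 203]
lid front [[0.039, 0.0014, 0.0083], [0.0351, -0.0582, 0.0083], [0.0351, 0.061, 0.0082]] [[0.0345 0.0014 0.0263]]
```

```bash
python3 -m pendant '[{"dx":0.0217,"dy":-0.0039,"dz":0,"rx":0,"ry":0,"rz":0,"hand":0.0},{"dx":0.0217,"dy":-0.0039,"dz":0,"rx":0,"ry":0,"rz":0,"hand":0.0},{"dx":0.0217,"dy":-0.0039,"dz":0,"rx":0,"ry":0,"rz":0,"hand":0.0},{"dx":0.0216,"dy":-0.0038,"dz":0,"rx":0,"ry":0,"rz":0,"hand":0.0},{"dx":0,"dy":0,"dz":0.02,"rx":0,"ry":0,"rz":0,"hand":0.0},{"dx":0,"dy":0,"dz":0.03,"rx":0,"ry":0,"rz":0,"hand":0.0},{"dx":0,"dy":0,"dz":0.025,"rx":0,"ry":0,"rz":0,"hand":0.0},{"dx":0,"dy":0,"dz":0.015,"rx":0,"ry":0,"rz":0,"hand":0.0},{"dx":0,"dy":0,"dz":0,"rx":0,"ry":0,"rz":0,"hand":0.0},{"dx":0,"dy":0,"dz":0,"rx":0,"ry":0,"rz":0,"hand":0.0}]'
python3 - <<'E'
from h import *
im=snap('wrist');save(im,'w5.png');s=manip.get_state();print(s['position'],rot(s['ee_rot']).round(4).tolist(),s['contact_force'],s['moment'])
E
```

```text
clock: 6.8
position: [0.5383, -0.1989, 0.085]
ee_rot: [-0.001, 0.589, 0.808, 0.0]
contact_force: [0.6, 0.7, -3.5]
width: 0.0127
gripper_force: 79.3
[ 0.53945214 -0.19966063  0.08616798] [[-0.3066, 0.9518, 0.0012], [0.9518, 0.3066, -0.0003], [-0.0006, 0.001, -1.0]] [-0.04314915  0.99410969 -3.42620827] [ 0.01610419 -0.00262123  0.03697735]
```

View pics/w5.png

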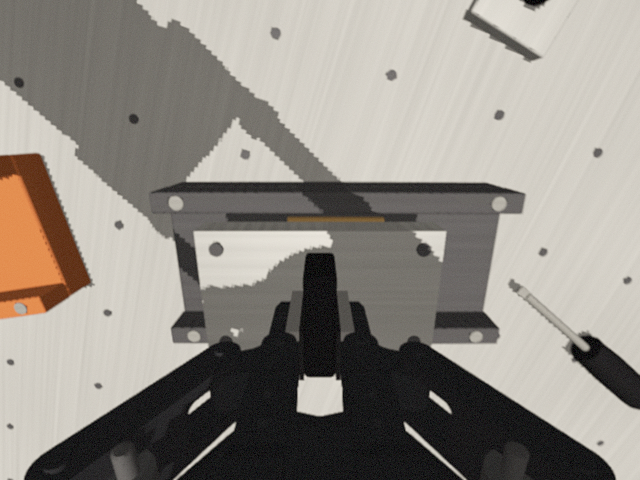

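The lid is between the fences, with screws at (176,203), (499,203), (194,336) and (476,336). I'll check the lateral centring.

```bash
python3 - <<'E'
from h import *
s=manip.get_state();im=snap('wrist');f=im['frame'];g=cv2.cvtColor(f,cv2.COLOR_RGB2GRAY).astype(float)
Rt=rot(s['ee_rot']);tz=s['position'][2]
def T(uv,z): return (ray(im,uv,z)-s['position'])@Rt
def blob(u,v,r=10):
    p=g[v-r:v+r+1,u-r:u+r+1];t=(p.max()+np.median(p))/2;y,x=np.nonzero(p>t);return u-r+x.mean(),v-r+y.mean()
sc=[blob(*c) for c in((176,203),(499,203),(194,336),(476,336))];S=T(sc,.046);print(np.round(sc,1).tolist(),S.round(4).tolist(),S.mean(0))
print('lid front',T([[195,230.5],[445,230.5]],tz-.0082).round(4).tolist())
print([(v,int(x)) for v,x in zip(range(225,236),g[225:236,225:260].mean(1))])
print([(v,int(x)) for v,x in zip(range(205,225),g[205:225,235:275].mean(1))])
E
```

```text
[[174.1, 200.3], [497.8, 203.2], [194.0, 343.5], [476.0, 343.5]] [[0.0438, -0.0803, 0.0401], [0.0421, 0.1018, 0.0402], [-0.0503, -0.0804, 0.0401], [-0.0507, 0.1034, 0.0403]] [-0.00380863  0.01110865  0.04018165]
lid front [[0.0354, -0.0581, 0.0081], [0.0353, 0.061, 0.0082]]
[(225, 98), (226, 97), (227, 97), (228, 93), (229, 95), (230, 132), (231, 190), (232, 219), (233, 220), (234, 218), (235, 217)]
[(205, 105), (206, 104), (207, 104), (208, 102), (209, 95), (210, 77), (211, 60), (212, 52), (213, 49), (214, 50), (215, 50), (216, 49), (217, 49), (218, 49), (219, 49), (220, 53), (221, 71), (222, 91), (223, 99), (224, 99)]
```

```bash
python3 - <<'E'
from h import *
s=manip.get_state();im=snap('wrist');g=cv2.cvtColor(im['frame'],cv2.COLOR_RGB2GRAY).astype(float)
Rt=rot(s['ee_rot'])
def T(uv,z): return (ray(im,uv,z)-s['position'])@Rt
def blob(u,v,r=6):
    p=g[v-r:v+r+1,u-r:u+r+1];t=(p.max()+np.median(p))/2;y,x=np.nonzero(p>t);return u-r+x.mean(),v-r+y.mean()
sc=[blob(*c) for c in((176,203),(499,203),(194,336),(476,336))];S=T(sc,.046);print(np.round(sc,1).tolist(),S.round(4).tolist(),S.mean(0))
print('inner',T([[250,210.3],[440,210.3]],.046).round(4).tolist(), 'pos',s['position'])
E
```

```text
[[174.3, 200.4], [497.0, 201.5], [194.0, 340.5], [476.0, 340.5]] [[0.0436, -0.0804, 0.0405], [0.0429, 0.1016, 0.0409], [-0.0484, -0.0804, 0.0407], [-0.049, 0.1034, 0.0411]] [-0.00271709  0.01105723  0.04079696]
inner [[0.0378, -0.0381, 0.0406], [0.0378, 0.0696, 0.0408]] pos [ 0.53997536 -0.20017315  0.08676863]
```

```bash
python3 -m pendant '[{"dx":0.0003,"dy":0,"dz":0.004,"rx":0,"ry":0,"rz":0,"hand":0.0},{"dx":0,"dy":0,"dz":0.004,"rx":0,"ry":0,"rz":0,"hand":0.0},{"dx":0,"dy":0,"dz":0.004,"rx":0,"ry":0,"rz":0,"hand":0.0},{"dx":0,"dy":0,"dz":0.004,"rx":0,"ry":0,"rz":0,"hand":0.0},{"dx":0,"dy":0,"dz":0,"rx":0,"ry":0,"rz":0,"hand":0.0},{"dx":0,"dy":0,"dz":0,"rx":0,"ry":0,"rz":0,"hand":0.0}]'
python3 -m pendant '[{"dx":0,"dy":0,"dz":0.002,"rx":0,"ry":0,"rz":0,"hand":0.0},{"dx":0,"dy":0,"dz":0.002,"rx":0,"ry":0,"rz":0,"hand":0.0},{"dx":0,"dy":0,"dz":0,"rx":0,"ry":0,"rz":0,"hand":0.0},{"dx":0,"dy":0,"dz":0,"rx":0,"ry":0,"rz":0,"hand":0.0}]'
python3 -m pendant '[{"dx":0,"dy":0,"dz":0.0015,"rx":0,"ry":0,"rz":0,"hand":0.0},{"dx":0,"dy":0,"dz":0,"rx":0,"ry":0,"rz":0,"hand":0.0},{"dx":0,"dy":0,"dz":0,"rx":0,"ry":0,"rz":0,"hand":0.0}]'
```

```text
clock: 7.45
position: [0.5384, -0.1999, 0.0688]
ee_rot: [-0.001, 0.589, 0.808, -0.0]
contact_force: [-0.2, 0.7, -2.8]
width: 0.0123
gripper_force: 79.5
clock: 7.78
position: [0.5386, -0.2, 0.0651]
ee_rot: [-0.0, 0.589, 0.808, 0.0]
contact_force: [0.7, -0.0, -2.6]
width: 0.0121
gripper_force: 79.5
clock: 8.03
position: [0.5387, -0.2, 0.0637]
ee_rot: [-0.0, 0.589, 0.808, 0.0]
contact_force: [-0.1, -0.3, -3.8]
width: 0.0122
gripper_force: 79.5
```

Inside the fences with no side contact. I'll touch down on the pin.

```bash
python3 -m pendant '[{"dx":0,"dy":0,"dz":0.001,"rx":0,"ry":0,"rz":0,"hand":0.0},{"dx":0,"dy":0,"dz":0,"rx":0,"ry":0,"rz":0,"hand":0.0},{"dx":0,"dy":0,"dz":0,"rx":0,"ry":0,"rz":0,"hand":0.0}]'
python3 -m pendant '[{"dx":0,"dy":0,"dz":0.001,"rx":0,"ry":0,"rz":0,"hand":0.0},{"dx":0,"dy":0,"dz":0,"rx":0,"ry":0,"rz":0,"hand":0.0},{"dx":0,"dy":0,"dz":0,"rx":0,"ry":0,"rz":0,"hand":0.0}]'
```

```text
clock: 8.28
position: [0.5389, -0.2001, 0.0631]
ee_rot: [0.0, 0.589, 0.808, 0.0]
contact_force: [-1.0, 0.1, -0.1]
width: 0.0123
gripper_force: 79.8
clock: 8.53
position: [0.5389, -0.2001, 0.063]
ee_rot: [0.0, 0.589, 0.808, 0.0]
contact_force: [-1.7, 1.3, 5.3]
width: 0.0125
gripper_force: 80.8
```

```bash
python3 -m pendant '[{"dx":0,"dy":0.002,"dz":0,"rx":0,"ry":0,"rz":0,"hand":0.0},{"dx":0,"dy":0.002,"dz":0,"rx":0,"ry":0,"rz":0,"hand":0.0},{"dx":0,"dy":0.002,"dz":0,"rx":0,"ry":0,"rz":0,"hand":0.0},{"dx":0,"dy":0.002,"dz":0,"rx":0,"ry":0,"rz":0,"hand":0.0},{"dx":0,"dy":0.002,"dz":0,"rx":0,"ry":0,"rz":0,"hand":0.0},{"dx":0,"dy":0,"dz":0,"rx":0,"ry":0,"rz":0,"hand":0.0},{"dx":0,"dy":0,"dz":0,"rx":0,"ry":0,"rz":0,"hand":0.0}]'
python3 -m pendant '[{"dx":0,"dy":0.001,"dz":0,"rx":0,"ry":0,"rz":0,"hand":0.0},{"dx":0,"dy":0.001,"dz":0,"rx":0,"ry":0,"rz":0,"hand":0.0},{"dx":0,"dy":0.001,"dz":0,"rx":0,"ry":0,"rz":0,"hand":0.0},{"dx":0,"dy":0.001,"dz":0,"rx":0,"ry":0,"rz":0,"hand":0.0},{"dx":0,"dy":0,"dz":0,"rx":0,"ry":0,"rz":0,"hand":0.0}]'
python3 -m pendant '[{"dx":0,"dy":0.001,"dz":0,"rx":0,"ry":0,"rz":0,"hand":0.0},{"dx":0,"dy":0,"dz":0,"rx":0,"ry":0,"rz":0,"hand":0.0}]'
python3 -m pendant '[{"dx":0,"dy":0.001,"dz":0,"rx":0,"ry":0,"rz":0,"hand":0.0},{"dx":0,"dy":0,"dz":0,"rx":0,"ry":0,"rz":0,"hand":0.0}]'
```

```text
clock: 9.12
position: [0.5473, -0.1977, 0.063]
ee_rot: [-0.0, 0.589, 0.808, -0.001]
contact_force: [-4.4, -0.4, 6.8]
width: 0.0124
gripper_force: 80.9
clock: 9.53
position: [0.551, -0.1965, 0.0628]
ee_rot: [-0.0, 0.589, 0.808, -0.001]
contact_force: [-5.0, -0.8, 5.6]
width: 0.0123
gripper_force: 80.8
clock: 9.7
position: [0.5521, -0.196, 0.0627]
ee_rot: [-0.0, 0.589, 0.808, -0.001]
contact_force: [-4.2, -1.3, 3.4]
width: 0.0119
gripper_force: 80.7
clock: 9.87
position: [0.5546, -0.195, 0.0617]
ee_rot: [0.001, 0.59, 0.808, 0.001]
contact_force: [-0.0, -0.4, -3.3]
width: 0.012
gripper_force: 79.5
```

It has dropped into the slot. I'll centre it a little and lower it.

```bash
python3 -m pendant '[{"dx":0,"dy":0.001,"dz":0.0005,"rx":0,"ry":0,"rz":0,"hand":0.0},{"dx":0,"dy":0,"dz":0.0015,"rx":0,"ry":0,"rz":0,"hand":0.0},{"dx":0,"dy":0,"dz":0.0015,"rx":0,"ry":0,"rz":0,"hand":0.0},{"dx":0,"dy":0,"dz":0.0015,"rx":0,"ry":0,"rz":0,"hand":0.0},{"dx":0,"dy":0,"dz":0,"rx":0,"ry":0,"rz":0,"hand":0.0},{"dx":0,"dy":0,"dz":0,"rx":0,"ry":0,"rz":0,"hand":0.0}]'
python3 -m pendant '[{"dx":0,"dy":0,"dz":0.0015,"rx":0,"ry":0,"rz":0,"hand":0.0},{"dx":0,"dy":0,"dz":0,"rx":0,"ry":0,"rz":0,"hand":0.0},{"dx":0,"dy":0,"dz":0,"rx":0,"ry":0,"rz":0,"hand":0.0}]'
python3 -m pendant '[{"dx":0,"dy":0,"dz":0.0015,"rx":0,"ry":0,"rz":0,"hand":0.0},{"dx":0,"dy":0,"dz":0,"rx":0,"ry":0,"rz":0,"hand":0.0},{"dx":0,"dy":0,"dz":0,"rx":0,"ry":0,"rz":0,"hand":0.0}]'
```

```text
clock: 10.37
position: [0.5548, -0.1947, 0.0564]
ee_rot: [-0.0, 0.589, 0.808, 0.0]
contact_force: [0.2, -0.0, -3.5]
width: 0.0124
gripper_force: 79.5
clock: 10.62
position: [0.555, -0.1949, 0.0553]
ee_rot: [0.0, 0.589, 0.808, 0.0]
contact_force: [0.3, 0.8, -3.2]
width: 0.0122
gripper_force: 79.5
clock: 10.87
position: [0.555, -0.1949, 0.0545]
ee_rot: [0.0, 0.589, 0.808, 0.0]
contact_force: [-1.4, 0.4, 3.5]
width: 0.0124
gripper_force: 80.4
```

```bash
python3 -m pendant '[{"dx":0,"dy":0,"dz":0.002,"rx":0,"ry":0,"rz":0,"hand":0.0},{"dx":0,"dy":0,"dz":0.001,"rx":0,"ry":0,"rz":0,"hand":0.0},{"dx":0,"dy":0,"dz":0,"rx":0,"ry":0,"rz":0,"hand":0.0},{"dx":0,"dy":0,"dz":0,"rx":0,"ry":0,"rz":0,"hand":0.0}]'
python3 -m pendant '[{"dx":0,"dy":0,"dz":0.0015,"rx":0,"ry":0,"rz":0,"hand":0.0},{"dx":0,"dy":0,"dz":0,"rx":0,"ry":0,"rz":0,"hand":0.0},{"dx":0,"dy":0,"dz":0,"rx":0,"ry":0,"rz":0,"hand":0.0}]'
```

```text
clock: 11.2
position: [0.5551, -0.1949, 0.0517]
ee_rot: [0.0, 0.589, 0.808, 0.0]
contact_force: [-2.2, 1.2, 6.2]
width: 0.0126
gripper_force: 81.0
clock: 11.45
position: [0.5551, -0.1949, 0.0505]
ee_rot: [0.0, 0.589, 0.808, 0.0]
contact_force: [-3.3, 1.4, 10.3]
width: 0.012
gripper_force: 81.3
```

```bash
python3 -m pendant '[{"dx":0,"dy":0,"dz":0.001,"rx":0,"ry":0,"rz":0,"hand":0.0},{"dx":0,"dy":0,"dz":0,"rx":0,"ry":0,"rz":0,"hand":0.0},{"dx":0,"dy":0,"dz":0,"rx":0,"ry":0,"rz":0,"hand":0.0},{"dx":0,"dy":0,"dz":0,"rx":0,"ry":0,"rz":0,"hand":0.0}]'
python3 -m pendant '[{"dx":0,"dy":0,"dz":0.0005,"rx":0,"ry":0,"rz":0,"hand":0.0},{"dx":0,"dy":0,"dz":0,"rx":0,"ry":0,"rz":0,"hand":0.0},{"dx":0,"dy":0,"dz":0,"rx":0,"ry":0,"rz":0,"hand":0.0},{"dx":0,"dy":0,"dz":0,"rx":0,"ry":0,"rz":0,"hand":0.0},{"dx":0,"dy":0,"dz":0,"rx":0,"ry":0,"rz":0,"hand":0.0},{"dx":0,"dy":0,"dz":0,"rx":0,"ry":0,"rz":0,"hand":0.0}]'
python3 - <<'E'
from h import *
im=snap('wrist');save(im,'w6.png')
s=manip.get_state();print(s['position'],s['contact_force'],s['moment'],rot(s['ee_rot']).round(4).tolist())
E
```

```text
clock: 11.78
position: [0.5551, -0.1949, 0.0502]
ee_rot: [0.001, 0.589, 0.808, 0.0]
contact_force: [-3.7, 1.5, 13.1]
width: 0.0122
gripper_force: 81.7
clock: 12.28
position: [0.5551, -0.1949, 0.0502]
ee_rot: [0.001, 0.589, 0.808, 0.0]
contact_force: [-3.7, 2.5, 14.8]
width: 0.0125
gripper_force: 82.2
[ 0.55505817 -0.19486881  0.05015234] [-3.88437185  1.7233635  14.77810679] [ 0.30834227  0.83930729 -0.00835095] [[-0.3053, 0.9523, 0.0012], [0.9523, 0.3053, -0.0006], [-0.0009, 0.001, -1.0]]
```

View pics/w6.png

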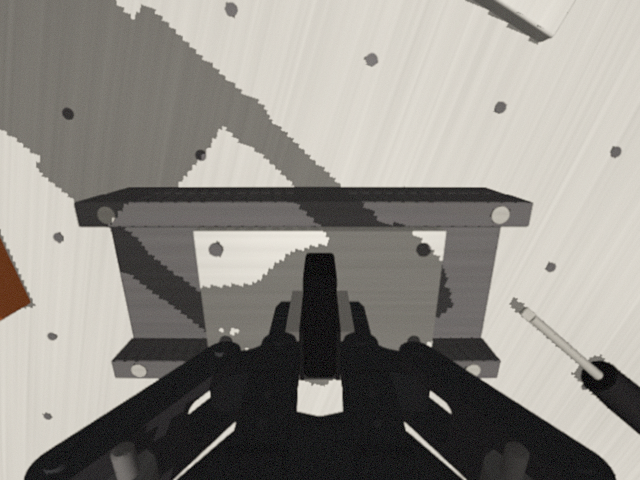

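The view shows the lid seated level between the fences, pressed down at the expected flush height (TCP 0.0502). I'll add a small margin, then hand in.

```bash
python3 -m pendant '[{"dx":0,"dy":-0.0005,"dz":0.0005,"rx":0,"ry":0,"rz":0,"hand":0.0},{"dx":0,"dy":0,"dz":0,"rx":0,"ry":0,"rz":0,"hand":0.0},{"dx":0,"dy":0,"dz":0,"rx":0,"ry":0,"rz":0,"hand":0.0},{"dx":0,"dy":0,"dz":0,"rx":0,"ry":0,"rz":0,"hand":0.0},{"dx":0,"dy":0,"dz":0,"rx":0,"ry":0,"rz":0,"hand":0.0},{"dx":0,"dy":0,"dz":0,"rx":0,"ry":0,"rz":0,"hand":0.0}]' && python3 -c "
from rig import manip
print(manip.get_state()['position'],manip.sign_off())"
```

```text
clock: 12.83
position: [0.5551, -0.1949, 0.0501]
ee_rot: [0.001, 0.589, 0.808, 0.0]
contact_force: [-4.7, 3.2, 18.6]
width: 0.012
gripper_force: 82.6
the job is handed in; nothing more can be done
[ 0.55505459 -0.19486573  0.0501486 ] None
```

The smallest lid is seated over the pin and pressed down to the flush height, with about 18 N on the wrist and the gripper still holding it; the job was handed in at 12.8 s, with no verdict returned.

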